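Zero the readout, then hold the spring tester at its mark

ROBOT

A 6-joint arm with a two-finger parallel gripper is mounted at the origin on a cart in front of the work surface, level with it; the furniture and walls round the work are solid. World frame = base frame: x ahead of the robot, y to its left, z up, the work surface at z = 0. Lengths are in mm, angles in rad, forces in N, time in s.
With the tool pointing down it reaches from about 400 to 925 mm from the base axis. Payload 12.5 kg.
Tool frame: the origin (TCP) lies midway between the tips of the shut fingers; the grasp point (between the pads) lies 19 mm behind it; z points along the fingers, y is the direction in which the jaws open and shut (so a half turn about z gives the same grasp; the last joint's range is limited). The gripper opens to 95 mm and grips with 3 to 60 N. Pads are 20 mm wide; open, the fingers measure 119 mm over their backs; the gripper's body (75 mm by 180 mm) begins 59 mm behind the grasp point.
Start: joints at [1.053, 0.491, 1.559, -0, 1.092, -0.106], TCP at [250.148, 572.776, 214.661] pointing down, gripper open.
Joint ranges: [-3.1, 3.1], [-0.84, 2.19], [0.05, 2.79], [-1.13, 4.28], [0.06, 2.93], [-2.69, 2.69]. Speed limits (rad/s): [2.22, 2.22, 2.79, 3.14, 3.14, 3.14].

INTERFACE

Orientations are given as [roll, pitch, yaw] about the fixed x, y, z axes, in that order (R = Rz(yaw) Ry(pitch) Rx(roll)).
In Python, from cell import * gives the robot as it stands. The module is installed in compiled form; this text tells all that it offers.
- The arm moves only by the tool carry_out, never from a script. Its argument "moves" is a list of rows, each an object of numbers: "dx", "dy", "dz": the shift along the tool's x, y, z in m; "twist": the turn about the tool's z in degrees. A call has 1 to 5 rows; each row is the pose to reach, as a shift and turn from the pose commanded when the call began, along the tool's axes at that moment; what a row does not reach only later rows make up. A row lasts 1/10 s, in which the tool goes at most 50 mm and 8.59 degrees, less where a joint would pass 70% of its speed; a pose out of reach is approached as far as the arm can. A call with a gripper value outside its range is refused whole. "grip" is the finger opening in m, from 0 to 0.0951, set as the call begins (left out, the last holds). The fingers move at their own pace and stop on an object; the grip force is fixed at half the most. Time passes only in rows, so rows that repeat a pose let the fingers close. It gives the time, the measured TCP pose, the force and the opening at its end, in the units of the state.
- state(): the state, without advancing time (a new reading comes with each control period).
- read_camera(name): name is "scene" or "side" or "wrist"; returns (picture, depth): 480x640x3 uint8, red, green, blue; 480x640 float32, mm along the optical axis (not along the pixel's ray), 0 where there is no reading.
- camera_info(name): a dict with "mtx" (3x3 intrinsics, pixels), "R" (3x3) and "t" (3): a world point X has camera coordinates R X + t. Camera axes: x right, y down, z forward; pixel columns grow to the right and rows downward; lengths in mm; the calibration is good to about 2 mm. A picture is of the moment at which its call begins: read the wrist's pose just before it. camera_info takes no time and is no camera call; for the wrist camera it gives the pose at the moment of the call.
- job_done(): hands the job in, once; it reports no verdict.
The state is a dict: "t": time; "joints": joint angles; "qvel": joint speeds; "tau": joint torques, N m; "eef_pos": TCP position; "tcp_rot": TCP orientation; "ft_force": force on the tool from outside, world axes, zero at the start; "moment": the same for the moment, N m; "opening": opening from 0.0 (shut) to 1.0 (fully open).
Only numpy, scipy, OpenCV 4.12 (cv2) and the standard library are available. Lean on these libraries where they do the work, as an engineer would, in place of code of your own. Each camera call takes 0.05 s, during which the arm holds its last target. There are 200 camera calls.

TASK

Check the spring in the tester: first press the black zero button on the readout box fully down and release it, with the tester's carriage still home. Then pull the carriage out by its bow handle against the spring until its pointer stands exactly opposite the blade of the brass rider on the scale, and hold it still there: finish while still holding the handle, so that the force can be read. Leave the other things lying about where they are.

Things in the scene. Friction and masses are not known exactly. Their poses are not given: they have to be found in the camera images.
- spring_tester: Spring tester, bolted down. Steel base 165 (x) x 110 (y) x 12 mm, origin at the centre of its underside; +x points to its rear, where the grey spring housing stands (72 mm wide, top 60 mm above the table, front face at x = +37 mm); front end block 42 mm high. A carriage slides between them on two rods.
- pull_slide (a joint): Travel of the tester's carriage in m: 0 = home at the spring housing, positive = pulled to the front (tester's -x), end stop at 0.065. The spring draws it home: 4 N at home, 0.9 N more per 10 mm; let go, it runs back to 0. Carriage block 36 (x) x 64 (y) mm, top 49 mm above the table.
- pull_bar (a point): Middle of the level bar of the carriage's upright bow handle; moves with the carriage. Bar of 12 mm round steel along the tester's y, axis 105 mm above the table; uprights 58 mm apart (46 mm clear between), about 50 mm open below the bar. At home at x = +18.5 mm, y = 0 in the tester's frame.
- pointer (a point): Tip of the thin pointer blade at the carriage's right side (tester's -y), beside the scale bar, 46 mm above the table; moves with the carriage and has the same x as the bar in the tester's frame.
- mark_rider: The mark: brass rider 12 (x) x 16 mm with a thin upright blade, fixed on the graduated scale bar at the tester's right (-y) side, 30 to 55 mm in front of the pointer's home. Origin: middle of its underside, 38 mm above the table, in the blade's plane; top 19 mm higher; axes as the tester's. Carriage is at the mark when pointer and rider have the same x in the tester's frame.
- readout_box: Grey force readout box, bolted down, 80 (x) x 62 (y) x 36 mm, origin at the centre of its underside; display window on the rear half of the top, the zero button on the front half.
- zero_button (a joint): Travel of the zero button in m, straight down: 0 = up, 0.006 = fully down (spring, about 5 N there; it comes up by itself).
- zero_button_top (a point): Centre of the top of the round black zero button (26 mm across, top 58 mm above the table) in its steel collar (42 mm across, top 48 mm above the table) on the front half of the readout box; moves with the button.
- spanner_17: Bystander, loose: chromed open/ring spanner, 194 mm long; origin at the centre of its underside.
- pencil: Bystander, loose: pencil, 118 mm long; origin at the centre of its underside.
- spindle_ring_1: Bystander, loose: grey steel spacer ring, 60 mm across, 20 mm high; origin at the centre of its underside.
- spindle_ring_3: Bystander, loose: grey steel spacer ring, 54 mm across, 30 mm high; origin at the centre of its underside.
- wedge: Bystander, loose: wooden wedge 120 mm long; origin at the centre of its underside.
- setting_block: Bystander, loose: white block 40 x 60 x 30 mm with a small black knob; origin at the centre of its underside.
- offcut_1: Bystander, loose: pine offcut 50 x 110 x 32 mm; origin at the centre of its underside.
- tape_measure: Bystander, loose: pocket tape measure, 78 x 36 mm, 61 mm high; origin at the centre of its underside.

How it is judged:
By the outcome, as a careful person would: the job done as asked, in the order asked, and still so for the second after the job is handed in, while the arm keeps its last pose, push and grip.
It also fails if it takes over 45 s, if anything falls off the work surface, if the arm or the gripper's body presses on something with over 40 N, if the wrist force passes 120 N, or if a joint passes its speed limit or range.

## Working session

There is one attempt and no reset: what is moved stays moved. The work goes in short steps, Python scripts to look and compute and a tool call to move; the robot and the scene stay as the last step left them, time stands still between calls to the robot, and variables do not carry over. Pictures are saved under pics/ and viewed, about 8 in all and at most 12, crops included, and the job is handed in when it is done.

Besides the shell and the picture viewer there is one more tool, called as a command line: name --argument value ..., lists and objects as JSON in quotes. carry_out: Moves the arm, as the interface text tells. Its arguments: {"type":"object","properties":{"moves":{"type":"array","items":{"type":"object","properties":{"dx":{"type":"number"},"dy":{"type":"number"},"dz":{"type":"number"},"twist":{"type":"number"}}}},"grip":{"type":"number"}},"required":["moves"]}

```bash
mkdir -p pics; python3 - <<'E'
from cell import *
import cv2, numpy as np
s=state(); print(s)
for n in ("scene","side"):
    p,d=read_camera(n); np.savez(f"pics/{n}0.npz",p=p,d=d,**camera_info(n)); cv2.imwrite(f"pics/{n}0.png",p[:,:,::-1])
    i=camera_info(n); print(n,i["mtx"].tolist(),(-i["R"].T@i["t"]).round(),i["R"][2].round(2))
E
```

```text
{'t': 0.0, 'joints': array([ 1.05336246e+00,  4.91571770e-01,  1.55946816e+00,  2.09067311e-05,
        1.09167980e+00, -1.05636647e-01]), 'qvel': array([ 0.0002819 ,  0.00262688, -0.0015147 ,  0.00163331, -0.00034052,
       -0.00096654]), 'tau': array([-4.45543856e-04, -6.12649298e+01, -2.58175564e+01,  6.92803343e-02,
        4.83349327e-02, -8.37391963e-05]), 'eef_pos': array([250.03317461, 572.53781037, 214.04771533]), 'tcp_rot': array([-3.14047381e+00, -1.37277856e-04,  2.72978571e+00]), 'ft_force': array([ 0.15338477,  0.64648033, -0.33830046]), 'moment': array([ 0.02032954, -0.00803849, -0.00841232]), 'opening': 1.0009766368189987}
scene [[492.9537933772486, 0.0, 325.57568228620954], [0.0, 492.9537933772486, 236.61246108140705], [0.0, 0.0, 1.0]] [ -74. -714.  858.] [ 0.55  0.49 -0.67]
side [[545.6199169532109, 0.0, 316.3462108073683], [0.0, 545.6199169532109, 228.52253318724192], [0.0, 0.0, 1.0]] [ -106. -1064.   587.] [ 0.54  0.74 -0.4 ]
```

View pics/scene0.png

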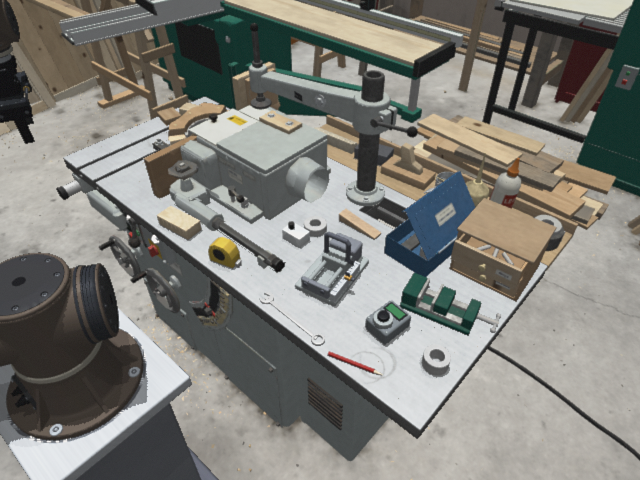

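View pics/side0.png

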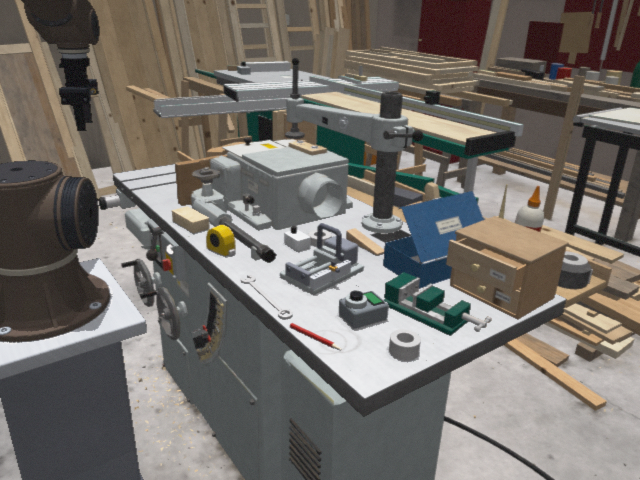

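The scene shows the tester near pixel (335,268) with its bow at (345,245). The readout box is near (388,320), with its button at (383,315). I'll enlarge that part and get positions from depth.

```bash
cat > h.py <<'E'
import numpy as np, cv2
def load(n):
    z=np.load(f"pics/{n}.npz"); return z
def onplane(z,u,v,h):
    c=-z["R"].T@z["t"]; r=z["R"].T@np.linalg.inv(z["mtx"])@[u,v,1.]
    return c+r*(h-c[2])/r[2]
def cloud(z):
    v,u=np.mgrid[:480,:640]; d=z["d"].astype(float)
    c=np.stack([(u-z["mtx"][0,2])/z["mtx"][0,0]*d,(v-z["mtx"][1,2])/z["mtx"][1,1]*d,d],-1)
    return (c-z["t"])@z["R"]
E
python3 - <<'E'
from h import *
a=load("scene0"); b=load("side0")
A=cv2.resize(a["p"][225:345,290:420],None,fx=4.6,fy=4.6,interpolation=2)[:,:,::-1]
cv2.imwrite("pics/crop0.png",A)
for n,z in (("scene",a),("side",b)):
    P=cloud(z); ok=z["d"]>0
    for lo,hi in ((98,116),(56,64),(53,60)):
        m=ok&(P[...,2]>lo)&(P[...,2]<hi)&(P[...,0]>350)&(P[...,0]<800)&(P[...,1]<100)&(P[...,1]>-500)
        k,l,s,c=cv2.connectedComponentsWithStats(m.astype(np.uint8))
        for i in range(1,k):
            if s[i,4]>15: print(n,lo,s[i].tolist(),P[l==i].mean(0).round(),P[l==i].min(0).round(),P[l==i].max(0).round())
E
```

```text
scene 98 [312, 151, 13, 11, 59] [776.  66. 108.] [749.  62.  98.] [798.  71. 116.]
scene 98 [320, 169, 9, 4, 20] [741.  12. 104.] [728.   2.  98.] [745.  28. 112.]
scene 98 [257, 174, 50, 16, 327] [628.  52. 108.] [577.   3.  98.] [664. 100. 116.]
scene 98 [416, 211, 36, 32, 357] [ 736. -330.  107.] [ 677. -341.   98.] [ 799. -317.  116.]
scene 98 [324, 232, 27, 15, 142] [ 560. -190.  106.] [ 551. -222.   98.] [ 572. -155.  112.]
scene 98 [456, 232, 11, 10, 59] [ 747. -396.  109.] [ 729. -402.   98.] [ 765. -386.  116.]
scene 98 [453, 243, 46, 26, 305] [ 714. -451.  107.] [ 700. -500.   98.] [ 722. -396.  116.]
scene 56 [308, 177, 20, 10, 56] [735.  34.  60.] [725.   3.  56.] [745.  63.  64.]
scene 56 [259, 191, 39, 13, 80] [615.  66.  60.] [576.  35.  56.] [657. 100.  64.]
scene 56 [336, 233, 26, 20, 128] [ 611. -190.   58.] [ 585. -217.   56.] [ 627. -143.   61.]
scene 56 [213, 237, 18, 12, 123] [404.  39.  58.] [384.  20.  56.] [424.  59.  63.]
scene 56 [330, 239, 16, 10, 71] [ 586. -169.   58.] [ 578. -191.   56.] [ 597. -148.   62.]
scene 56 [434, 240, 18, 14, 48] [ 739. -364.  
[... 2250 characters left out ...]
229, 23, 7, 80] [404.  29.  56.] [385.   9.  53.] [428.  58.  60.]
side 53 [385, 236, 62, 32, 246] [ 704. -296.   57.] [ 677. -364.   53.] [ 767. -230.   60.]
side 53 [324, 241, 12, 7, 40] [ 581. -165.   57.] [ 574. -183.   53.] [ 590. -146.   60.]
side 53 [341, 245, 17, 8, 58] [ 602. -209.   57.] [ 584. -215.   53.] [ 626. -193.   60.]
side 53 [335, 252, 7, 4, 18] [ 567. -214.   56.] [ 562. -221.   53.] [ 571. -199.   60.]
side 53 [391, 272, 17, 17, 102] [ 602. -374.   54.] [ 576. -400.   53.] [ 635. -353.   57.]
side 53 [408, 276, 10, 5, 20] [ 630. -383.   54.] [ 618. -393.   53.] [ 641. -371.   55.]
side 53 [350, 290, 13, 11, 81] [ 487. -378.   57.] [ 476. -389.   53.] [ 502. -362.   60.]
```

View pics/crop0.png

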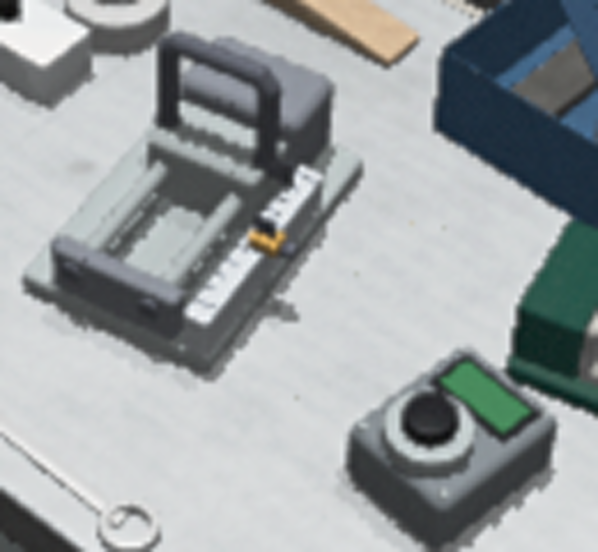

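The crop shows the tester lying nearly along world +x, with the brass rider at crop (267,240) in front of the pointer. The box's black button is at crop (430,418), and both depth views put it at about (487,-377). Next I'll get the tester's yaw, the obstacle heights along the path and the tool-frame shifts.

```bash
cat >> h.py <<'E'
from scipy.spatial.transform import Rotation as Ro
def shift(s,target,yaw=None):
    "tool-frame shift in m and twist in deg from state to target TCP (mm), yaw (deg)"
    R=Ro.from_euler("xyz",s["tcp_rot"]).as_matrix()
    d=R.T@(np.array(target)-s["eef_pos"])/1000
    tw=None
    if yaw is not None:
        tw=-(yaw-np.degrees(s["tcp_rot"][2])); tw=(tw+90)%180-90
    return d.round(4),tw
E
python3 - <<'E'
from h import *
for n in ("scene0","side0"):
    z=load(n); P=cloud(z); ok=z["d"]>0
    m=ok&(P[...,2]>100)&(P[...,2]<113)&(P[...,0]>545)&(P[...,0]<580)&(P[...,1]<-140)&(P[...,1]>-230)
    Q=P[m][:,:2]; c=cv2.fitLine(Q.astype(np.float32),cv2.DIST_HUBER,0,.01,.01).ravel(); print(n,c, np.degrees(np.arctan2(c[1],c[0])))
    r,(w),a=cv2.minAreaRect(P[ok&(P[...,2]>6)&(P[...,2]<70)&(P[...,0]>440)&(P[...,0]<660)&(P[...,1]<-130)&(P[...,1]>-270)][:,:2].astype(np.float32)); print("rect",r,w,a)
    for y in range(-400,600,100):
        print(y,[int(np.max(P[ok&(abs(P[...,1]-y)<50)&(abs(P[...,0]-x)<25)][:,2],initial=-1)) for x in range(300,700,50)])
E
```

```text
scene0 [ 1.8015164e-01 -9.8363882e-01  5.5944226e+02 -1.8972398e+02] -79.62141
rect (545.4176635742188, -196.16629028320312) (175.48228454589844, 124.34519958496094) 10.861834526062012
-400 [-1, 7, 8, 56, 59, 52, 52, 75]
-300 [-1, 8, 6, 37, 40, 57, 2, 99]
-200 [-1, 1, 5, 44, 44, 111, 62, 58]
-100 [-1, 4, 6, 40, 33, 31, 58, 22]
0 [-1, 1, 62, 47, 28, 46, 46, 133]
100 [-1, 2, 60, 49, 95, 125, 165, 164]
200 [-1, 4, 35, 58, 116, 123, 164, 165]
300 [-1, 27, 33, 121, 130, 140, 164, 165]
400 [-1, 2, 2, 126, 129, 135, 155, 174]
500 [527, 1, 3, 2, 0, 104, 119, 120]
side0 [ 1.8849038e-01 -9.8207504e-01  5.6061115e+02 -1.8809816e+02] -79.1353
rect (545.8639526367188, -200.8601837158203) (177.9211883544922, 118.06507873535156) 3.7929229736328125
-400 [-1, 11, 11, 51, 62, 53, 56, 54]
-300 [-1, 10, 8, 40, 42, 60, 4, 4]
-200 [-1, 4, 7, 46, 45, 114, 64, 61]
-100 [-1, 7, 8, 42, 38, 34, 62, 23]
0 [-1, 4, 65, 57, 31, 49, 49, 136]
100 [-1, 5, 62, 53, 97, 98, 167, 167]
200 [-1, 4, 37, 59, 119, 123, 166, 167]
300 [-1, 23, 36, 125, 133, 142, 166, 166]
400 [-1, 4, 6, 128, 131, 137, 159, 178]
500 [552, 4, 6, 5, 4, -1, 120, 123]
```

Bar axis is at −79.4°, so the tester's yaw is about 10.5° and the tool yaw should be 100.5°. The corridor clears z=215. Moving out now.

carry_out --moves '[{"dx": -0.034, "dy": -0.034, "dz": 0}, {"dx": -0.068, "dy": -0.068, "dz": 0}, {"dx": -0.102, "dy": -0.102, "dz": 0}, {"dx": -0.136, "dy": -0.136, "dz": 0}, {"dx": -0.17, "dy": -0.17, "dz": 0}]' --grip 0.0

```text
schema error: expected keys dx, dy, dz, twist
```

carry_out --moves '[{"dx": -0.034, "dy": -0.034, "dz": 0}, {"dx": -0.068, "dy": -0.068, "dz": 0}, {"dx": -0.102, "dy": -0.102, "dz": 0}, {"dx": -0.136, "dy": -0.136, "dz": 0}, {"dx": -0.16, "dy": -0.15, "dz": 0}]'

```text
schema error: expected keys dx, dy, dz, twist
```

```bash
python3 - <<'E'
from cell import *
from h import *
s=state(); print(s["eef_pos"],s["tcp_rot"],s["joints"].round(2),shift(s,(460,-250,220),100.5))
E
```

```text
[250.03299232 572.5732833  214.13112614] [-3.14061873e+00 -8.94749828e-05  2.72980960e+00] [ 1.05  0.49  1.56 -0.    1.09 -0.11] (array([-0.5216, -0.6698, -0.0053]), np.float64(55.9065689936744))
```

carry_out --moves '[{"dx": -0.034, "dy": -0.034, "dz": 0, "twist": 0}, {"dx": -0.068, "dy": -0.068, "dz": 0, "twist": 0}, {"dx": -0.102, "dy": -0.102, "dz": 0, "twist": 0}, {"dx": -0.136, "dy": -0.136, "dz": 0, "twist": 0}, {"dx": -0.17, "dy": -0.17, "dz": 0, "twist": 0}]' --grip 0.0

```text
t: 0.6
eef_pos: [338.1, 347.1, 214.5]
tcp_rot: [-3.141, -0.0, 2.73]
ft_force: [0.9, 1.0, 0.2]
opening: 0.635
```

carry_out --moves '[{"dx": -0.034, "dy": -0.034, "dz": 0, "twist": 0}, {"dx": -0.068, "dy": -0.068, "dz": 0, "twist": 0}, {"dx": -0.102, "dy": -0.102, "dz": 0, "twist": 0}, {"dx": -0.136, "dy": -0.136, "dz": 0, "twist": 0}, {"dx": -0.16, "dy": -0.15, "dz": 0, "twist": 0}]'

```text
t: 1.1
eef_pos: [424.7, 144.6, 214.6]
tcp_rot: [-3.141, -0.0, 2.728]
ft_force: [1.0, 0.8, 0.1]
opening: 0.216
```

```bash
python3 - <<'E'
from cell import *
from h import *
s=state(); print(s["eef_pos"],s["tcp_rot"],s["joints"].round(2),shift(s,(460,-280,220),100.5))
E
```

```text
[424.71931178 144.63176389 214.64075751] [-3.14124803e+00 -1.41563174e-04  2.72799306e+00] [ 0.18  0.24  1.97 -0.    0.93 -0.98] (array([-0.203 , -0.3746, -0.0053]), np.float64(55.802488885420445))
```

carry_out --moves '[{"dx": -0.022, "dy": -0.041, "dz": 0, "twist": 6}, {"dx": -0.044, "dy": -0.082, "dz": 0, "twist": 12}, {"dx": -0.066, "dy": -0.123, "dz": 0, "twist": 18}, {"dx": -0.088, "dy": -0.164, "dz": 0, "twist": 24}, {"dx": -0.11, "dy": -0.205, "dz": 0, "twist": 30}]' --grip 0.0

```text
t: 1.6
eef_pos: [442.9, -86.4, 214.6]
tcp_rot: [3.141, -0.0, 2.202]
ft_force: [1.2, 1.4, -0.4]
opening: 0.004
```

```bash
python3 - <<'E'
from cell import *
from h import *
s=state(); print(s["eef_pos"],s["tcp_rot"],s["joints"].round(2),shift(s,(440,-340,200),100.5))
E
```

```text
[442.93865821 -86.35370391 214.61653943] [ 3.14147983e+00 -9.04211927e-05  2.20181549e+00] [-0.34  0.24  1.96  0.    0.93 -0.97] (array([-0.2031, -0.152 ,  0.0146]), np.float64(25.654735068251057))
```

carry_out --moves '[{"dx": -0.039, "dy": -0.03, "dz": 0, "twist": 6}, {"dx": -0.078, "dy": -0.06, "dz": 0, "twist": 12}, {"dx": -0.117, "dy": -0.09, "dz": 0, "twist": 18}, {"dx": -0.156, "dy": -0.12, "dz": 0, "twist": 24}, {"dx": -0.194, "dy": -0.146, "dz": 0, "twist": 25.7}]'

```text
t: 2.1
eef_pos: [440.2, -329.5, 214.4]
tcp_rot: [-3.141, -0.0, 1.753]
ft_force: [-0.1, 0.1, 0.6]
opening: 0.004
```

```bash
python3 - <<'E'
from cell import *
from h import *
s=state(); i=camera_info("wrist"); p,d=read_camera("wrist"); np.savez("pics/wrist1.npz",p=p,d=d,**i)
print(s["eef_pos"],s["tcp_rot"],-i["R"].T@i["t"],i["R"].round(2)); cv2.imwrite("pics/wrist1.png",p[:,:,::-1])
z=load("wrist1");P=cloud(z)
m=(z["d"]>0)&(P[...,2]>52)&(P[...,2]<64)&(np.hypot(P[...,0]-487,P[...,1]+377)<30)
v,u=np.nonzero(m); print(m.sum(),u.mean(),v.mean(),P[m].mean(0),P[m].min(0),P[m].max(0))
E
```

```text
[ 440.15786027 -329.45801356  214.41350763] [-3.14141340e+00 -4.10751615e-04  1.75311454e+00] [ 425.73308817 -249.46186203  384.5459257 ] [[ 0.98  0.18  0.  ]
 [ 0.17 -0.94  0.28]
 [ 0.05 -0.28 -0.96]]
648 362.0216049382716 275.8179012345679 [ 488.21655625 -373.52703963   57.74114342] [ 476.21958443 -386.79033962   52.00926478] [ 501.53997841 -361.95282863   60.16654117]
```

View pics/wrist1.png

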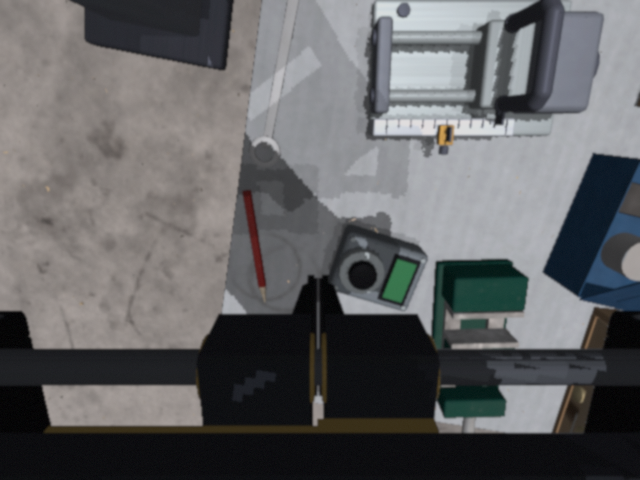

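The wrist view shows the button at (362,275), which works out to (488,-374,58) and agrees with the other views. The rider is at (445,133). I'll go above the button.

```bash
python3 - <<'E'
from cell import *
from h import *
s=state(); print(shift(s,(488,-375,70)))
E
```

```text
(array([-0.0473,  0.0393,  0.1443]), None)
```

carry_out --moves '[{"dx": -0.0315, "dy": 0.026, "dz": 0, "twist": 0}, {"dx": -0.0473, "dy": 0.0393, "dz": 0.04, "twist": 0}, {"dx": -0.0473, "dy": 0.0393, "dz": 0.085, "twist": 0}, {"dx": -0.0473, "dy": 0.0393, "dz": 0.125, "twist": 0}, {"dx": -0.0473, "dy": 0.0393, "dz": 0.1443, "twist": 0}]'

```text
t: 2.65
eef_pos: [487.1, -365.3, 66.5]
tcp_rot: [-3.139, -0.004, 1.758]
ft_force: [0.2, -0.8, 0.4]
opening: 0.001
```

carry_out --moves '[{"dx": 0, "dy": 0, "dz": 0.006, "twist": 0}, {"dx": 0, "dy": 0, "dz": 0.01, "twist": 0}, {"dx": 0, "dy": 0, "dz": 0.013, "twist": 0}, {"dx": 0, "dy": 0, "dz": 0.015, "twist": 0}]'

```text
t: 3.05
eef_pos: [488.7, -366.7, 56.4]
tcp_rot: [3.14, 0.001, 1.758]
ft_force: [-1.0, 0.5, 2.6]
opening: 0.004
```

```bash
python3 - <<'E'
from cell import *
from h import *
s=state(); print(s["eef_pos"],s["ft_force"]);p,d=read_camera("scene"); cv2.imwrite("pics/s2.png",cv2.resize(p[240:350,300:440],None,fx=4,fy=4,interpolation=2)[:,:,::-1])
print(state()["ft_force"],state()["eef_pos"])
E
```

```text
[ 488.7089099  -366.70587143   56.35244937] [-0.96295937  0.48214096  2.63146795]
[ 0.1265838  -0.26569961  2.08193462] [ 488.6829198  -366.68238839   56.10681611]
```

The finger came down 8 mm off in y because of command lag, and it touched the button with 2 N. I'll lift, correct the offset and press.

carry_out --moves '[{"dx": 0, "dy": 0, "dz": -0.008, "twist": 0}, {"dx": -0.008, "dy": 0.0, "dz": -0.008, "twist": 0}, {"dx": -0.008, "dy": 0.0, "dz": -0.008, "twist": 0}, {"dx": -0.008, "dy": 0.0, "dz": -0.002, "twist": 0}, {"dx": -0.008, "dy": 0.0, "dz": 0.001, "twist": 0}]'

```text
t: 3.6
eef_pos: [489.8, -374.5, 53.9]
tcp_rot: [3.141, 0.001, 1.758]
ft_force: [-0.5, -2.1, 3.0]
opening: 0.001
```

carry_out --moves '[{"dx": 0, "dy": 0, "dz": 0.002, "twist": 0}, {"dx": 0, "dy": 0, "dz": 0.003, "twist": 0}, {"dx": 0, "dy": 0, "dz": 0.003, "twist": 0}, {"dx": 0, "dy": 0, "dz": 0.003, "twist": 0}]'

```text
t: 4.0
eef_pos: [489.9, -374.6, 52.2]
tcp_rot: [3.141, 0.001, 1.758]
ft_force: [-2.7, 0.3, 12.9]
opening: 0.009
```

At z=52.2 with 13 N, the button is on its stop, since its spring gives only 5 N there. I'll press 1 mm more for certainty, then release.

carry_out --moves '[{"dx": 0, "dy": 0, "dz": 0.001, "twist": 0}, {"dx": 0, "dy": 0, "dz": 0.001, "twist": 0}]'

```text
t: 4.2
eef_pos: [489.9, -374.6, 52.0]
tcp_rot: [3.141, 0.001, 1.758]
ft_force: [-4.8, 1.3, 21.1]
opening: 0.005
```

carry_out --moves '[{"dx": 0, "dy": 0, "dz": -0.03, "twist": 0}, {"dx": 0, "dy": 0, "dz": -0.07, "twist": 0}, {"dx": 0, "dy": 0, "dz": -0.11, "twist": 0}, {"dx": 0, "dy": 0, "dz": -0.15, "twist": 0}, {"dx": 0, "dy": 0, "dz": -0.15, "twist": 0}]' --grip 0.06

```text
t: 4.7
eef_pos: [491.0, -375.2, 205.1]
tcp_rot: [3.137, 0.006, 1.758]
ft_force: [0.7, 0.8, 0.0]
opening: 0.367
```

```bash
python3 - <<'E'
from cell import *
from h import *
for n in ("scene","side"):
    i=camera_info(n);p,d=read_camera(n); np.savez(f"pics/{n}3.npz",p=p,d=d,**i); P=cloud(load(n+"3"))
    m=(d>0)&(P[...,2]>50)&(P[...,2]<66)&(np.hypot(P[...,0]-488,P[...,1]+376)<16); print(n,np.percentile(P[m][:,2],[50,90]))
s=state(); print(s["eef_pos"],shift(s,(520,-195,205),100.5))
E
```

```text
scene [55.90623723 57.91910673]
side [57.92142446 60.43523746]
[ 489.61913076 -373.99204355  200.31267896] (array([ 0.1702,  0.0631, -0.0047]), np.float64(0.2123721629337183))
```

The button is back up, with its top at 58 in both views. I'll move to look down on the tester.

carry_out --moves '[{"dx": 0.035, "dy": 0.02, "dz": 0, "twist": 0}, {"dx": 0.07, "dy": 0.04, "dz": 0, "twist": 0}, {"dx": 0.09, "dy": 0.06, "dz": 0, "twist": 0}, {"dx": 0.09, "dy": 0.07, "dz": 0, "twist": 0}, {"dx": 0.09, "dy": 0.07, "dz": 0, "twist": 0}]'

```text
t: 5.3
eef_pos: [542.4, -272.4, 198.8]
tcp_rot: [-3.14, -0.001, 1.759]
ft_force: [0.0, -0.2, -0.0]
opening: 0.629
```

```bash
python3 - <<'E'
from cell import *
from h import *
s=state(); i=camera_info("wrist"); p,d=read_camera("wrist"); np.savez("pics/wrist4.npz",p=p,d=d,**i)
print(s["eef_pos"],-i["R"].T@i["t"]); cv2.imwrite("pics/wrist4.png",p[:,:,::-1])
E
```

```text
[ 542.36275168 -272.38329954  198.77268832] [ 527.70161891 -192.60636286  368.955714  ]
```

View pics/wrist4.png

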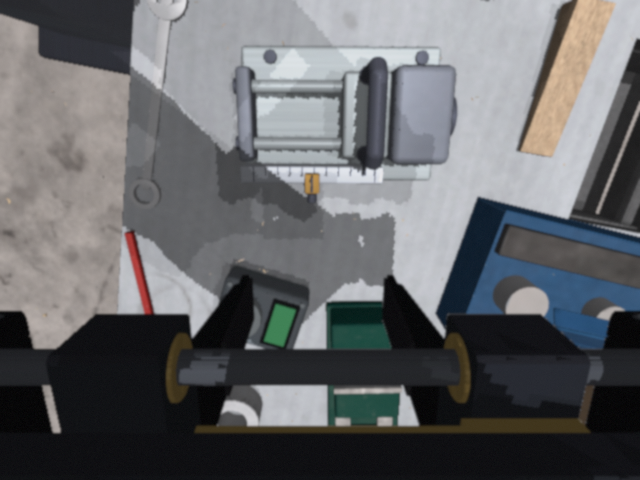

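A good overhead view: the bar is at u≈375, v 62–165, the rider at (312,183) and the pointer near (363,170). I'll measure these and zoom in.

```bash
python3 - <<'E'
from h import *
z=load("wrist4"); P=cloud(z); d=z["d"]; p=z["p"]
m=(d>0)&(P[...,2]>98)&(P[...,2]<118)&(abs(P[...,0]-560)<30)&(abs(P[...,1]+189)<40)
Q=P[m]; r=cv2.minAreaRect(Q[:,:2].astype(np.float32)); print("bar",r,np.percentile(Q[:,2],[50,95]),Q[:,:2].mean(0))
v,u=np.nonzero(m); l=cv2.fitLine(np.c_[u,v].astype(np.float32),2,0,.01,.01).ravel(); print("px line",l)
a,b=[onplane(z,*(l[2:]+k*l[:2]),109) for k in(-45,45)]; print("bar dir",np.degrees(np.arctan2(*(a-b)[[1,0]])),(a+b)/2)
# base rectangle at z=12
hsv=cv2.cvtColor(p,cv2.COLOR_RGB2HSV)
y=cv2.inRange(hsv,(12,120,80),(32,255,255)); y[:,:280]=0;y[:,350:]=0;y[:160]=0;y[215:]=0
v,u=np.nonzero(y); print("rider px",len(u),u.mean(),v.mean(),u.min(),u.max(),v.min(),v.max(),"z",np.percentile(P[y>0][:,2],[5,50,95]),P[y>0].mean(0))
np.set_printoptions(linewidth=250); print(P[176:198:2,300:326:2,2].round().astype(int)); print(P[158:178:2,352:378:2,2].round().astype(int))
cv2.imwrite("pics/c4.png",cv2.resize(p[150:210,285:395],None,fx=7,fy=7,interpolation=2)[:,:,::-1])
E
```

```text
bar ((563.3850708007812, -184.0803680419922), (12.252555847167969, 68.89515686035156), 10.405974388122559) [109.6970995  111.67695742] [ 562.53987143 -183.30603396]
px line [ 4.5391172e-02 -9.9896932e-01  3.7601154e+02  1.1275036e+02]
bar dir -79.58703268112268 [ 562.6067385  -183.72105877  109.        ]
rider px 178 311.40449438202245 183.25280898876406 305 317 174 193 z [44.9625012  46.1517461  47.33393093] [ 531.9081374  -243.52144111   46.16241776]
[[38 39 44 46 44 46 51 48 46 46 37 37 40]
 [39 38 44 47 46 46 58 45 45 47 39 37 40]
 [38 38 45 46 46 47 58 47 47 45 39 39 38]
 [39 39 45 46 46 46 56 46 46 46 39 39 39]
 [-1 -2 46 47 45 47 57 46 46 47 -2 -1 -2]
 [-1 -1 45 45 46 48 57 45 47 45 -1  0 -1]
 [ 0 -1 -1 45 46 46 58 45 47 46 -1 -2  0]
 [ 0 -3 -1 47 46 47 57 45 46 47  0 -1 -2]
 [-1 -3 -1 46 46 47 58 47 46 47 -1 -1  0]
 [-1  1  0 -1 42 41 42 42 -2  1 -1 -2 -1]
 [ 0 -2 -1 -2 44 44 45 44 43  0  1  0 -2]]
[[ 11  13  11  55  74  87  97 106 108 109 109 111 110]
 [ 12  11  11  52  70  89 101 105 106 109 109 109 109]
 [ 12  12  11  12  52  85 100 104 105 107 108 107 108]
 [ 17  16  16  15  47  50  97 102 104 103 106 107 106]
 [ 32  32  33  30  32  44  54 101 104 104 104 104 105]
 [ 39  37  39  37  37  43  53  37 102 102 103 102 102]
 [ 37  38  38  39  38  44  52  39  39  39  37  38  38]
 [ 38  38  39  37  39  43  54  37  38  38  38  38  39]
 [ 37  37  39  38  38  45  52  38  38  38  38  39  38]
 [ 38  37  37  38  38  38  38  37  39  37  38  40  38]]
```

View pics/c4.png

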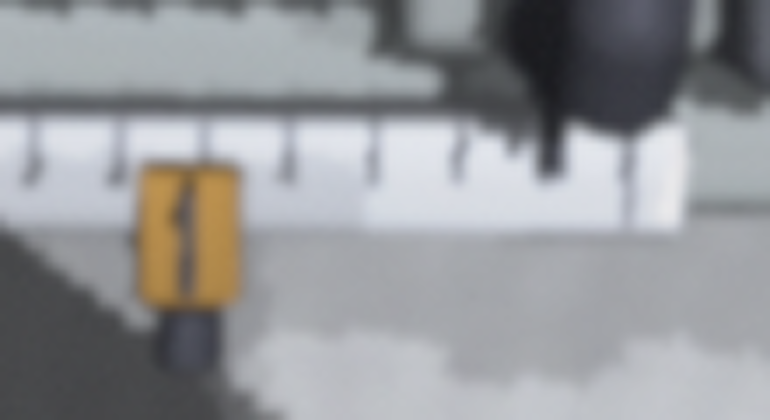

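Both blades show clearly: the rider blade at u=311.7 with its top at z≈57, and the pointer at u=363.4 with its top at z≈53. I'll compute the travel and the grasp shift.

```bash
python3 - <<'E'
from cell import *
from h import *
z=load("wrist4"); P=cloud(z); p=z["p"]; th=np.radians(10.4); ex=np.array([np.cos(th),np.sin(th),0]); ey=np.array([-np.sin(th),np.cos(th),0])
g=cv2.cvtColor(p,cv2.COLOR_RGB2GRAY).astype(float)
def mx(a,b,rows): # depth-based column centre of raised blade
    out=[]
    for v in rows:
        zz=P[v,a:b,2]; k=zz>50 ; out.append(np.mean(np.nonzero(k)[0])+a)
    return np.array(out)
def dark(a,b,rows):
    w=np.clip(np.median(g[rows][:,a:b],1,keepdims=True)-15-g[rows][:,a:b],0,None); return (w*np.arange(a,b)).sum(1)/w.sum(1)
rr=np.arange(178,192); pr=np.arange(169,175)
ur,up=mx(306,318,rr),mx(359,368,pr); ud,pd=dark(307,317,rr),dark(359,368,pr)
print(ur,up);print(ud.round(1),pd.round(1))
for a,b in((np.nanmean(ur),np.nanmean(up)),(np.nanmean(ud),np.nanmean(pd))):
    A=onplane(z,a,rr.mean(),57); B=onplane(z,b,pr.mean(),53); print(A,B,"travel",ex@(B-A),"dy",ey@(B-A))
# direct cloud
k=(P[...,2]>54)&(P[...,2]<60); k2=np.zeros_like(k);k2[177:192,306:318]=1; A=P[k&k2].mean(0)
k=(P[...,2]>50)&(P[...,2]<56); k3=np.zeros_like(k);k3[169:176,358:369]=1; B=P[k&k3].mean(0); print(A,B,ex@(B-A))
bar=np.array([562.6,-184.0,0]); print("bar-pointer x",ex@(bar-B))
c=-z["R"].T@z["t"]; print("cam x rel",ex@(c-A), "f",z["mtx"][0,0])
s=state(); print(s["eef_pos"],shift(s,(562.5,-185,150),100.4),shift(s,(562.5,-185,86),100.4))
E
```

```text
[311.5 311.5 311.5 311.5 311.5 311.5 311.5 311.5 311.5 311.5 311.5 311.5
 311.5 311.5] [364. 364. 364. 364. 364. 364.]
[311.  310.8 310.6 310.5 310.9 311.1 311.3 311.3 311.2 311.2 311.1 311.1
 311.  311. ] [363.1 363.1 363.1 363.  363.  363. ]
[ 532.01542799 -242.74496872   57.        ] [ 570.71134611 -225.58869317   53.        ] travel 41.15723729359989 dy 9.889069111360273
[ 531.64210073 -242.81604994   57.        ] [ 569.98717103 -225.72655449   53.        ] travel 40.800098301969356 dy 9.886720863878676
[ 531.94169904 -242.32303965   57.28521156] [ 570.85730322 -226.01960006   52.55124177] 41.21936101729523
bar-pointer x -0.536305581463016
cam x rel 4.804390153807738 f 400.27778128688425
[ 541.70369984 -273.06220466  198.91771945] (array([0.0826, 0.0369, 0.049 ]), np.float64(0.34393512489027955)) (array([0.0825, 0.037 , 0.113 ]), np.float64(0.34393512489027955))
```

Travel is about 41.0 mm (40.8 to 41.2 by three readings). Pointer and bar agree in x to 0.5 mm. Now the grasp.

carry_out --moves '[{"dx": 0.035, "dy": 0.016, "dz": 0, "twist": 0.3}, {"dx": 0.07, "dy": 0.032, "dz": 0, "twist": 0.3}, {"dx": 0.0826, "dy": 0.0369, "dz": 0.015, "twist": 0.3}, {"dx": 0.0826, "dy": 0.0369, "dz": 0.035, "twist": 0.3}, {"dx": 0.0826, "dy": 0.0369, "dz": 0.045, "twist": 0.3}]'

```text
t: 5.85
eef_pos: [561.7, -185.3, 153.5]
tcp_rot: [-3.14, -0.001, 1.752]
ft_force: [0.3, 0.8, -0.1]
opening: 0.629
```

```bash
python3 - <<'E'
from cell import *
from h import *
s=state();i=camera_info("wrist"); p,d=read_camera("wrist"); np.savez("pics/wrist5.npz",p=p,d=d,**i); cv2.imwrite("pics/wrist5.png",p[:,:,::-1])
s=state();print(s["eef_pos"],s["tcp_rot"],s["qvel"].round(3),shift(s,(562.5,-185,86),100.4))
z=load("wrist5");P=cloud(z)
m=(d>0)&(P[...,2]>98)&(P[...,2]<113)&(abs(P[...,0]-562)<30)&(abs(P[...,1]+186)<45)
print(m.sum(),cv2.minAreaRect(P[m][:,:2].astype(np.float32)))
E
```

```text
[ 561.42329994 -185.43480387  152.47760235] [-3.13840158e+00 -2.16097009e-03  1.75139724e+00] [-0.004 -0.017 -0.028  0.002  0.051  0.001] (array([0.0001, 0.0013, 0.0665]), np.float64(-0.05233005629439447))
2214 ((563.1288452148438, -183.95834350585938), (11.720123291015625, 69.79822540283203), 10.696480751037598)
```

View pics/wrist5.png

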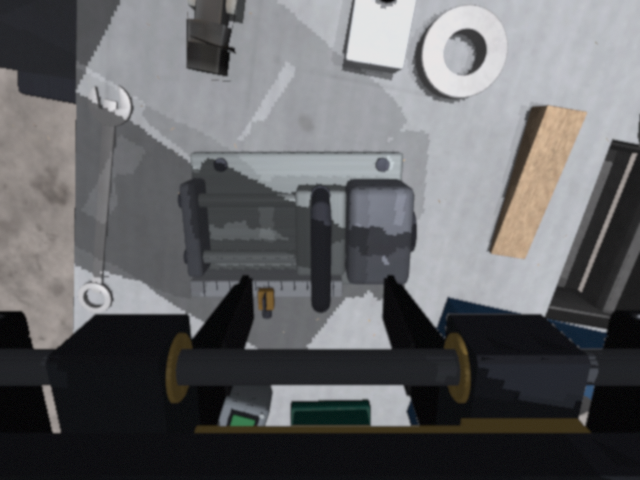

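The bar at u≈320 is centred between the fingers (250 to 390). The wrist camera still sees the rider at (266,299). I'll descend and close.

carry_out --moves '[{"dx": 0.001, "dy": 0.0015, "dz": 0.015, "twist": 0}, {"dx": 0.001, "dy": 0.0015, "dz": 0.033, "twist": 0}, {"dx": 0.001, "dy": 0.0015, "dz": 0.05, "twist": 0}, {"dx": 0.001, "dy": 0.0015, "dz": 0.062, "twist": 0}, {"dx": 0.001, "dy": 0.0015, "dz": 0.0665, "twist": 0}]'

```text
t: 6.4
eef_pos: [563.5, -184.3, 87.9]
tcp_rot: [-3.14, -0.001, 1.751]
ft_force: [0.0, 0.7, 0.4]
opening: 0.63
```

```bash
python3 - <<'E'
from cell import *
s=state(); read_camera("wrist"); s=state(); print(s["eef_pos"],s["ft_force"])
E
```

```text
[ 563.60038056 -184.08525772   87.83269282] [-0.65667273  0.70579994 -0.1533249 ]
```

carry_out --moves '[{"dx": 0, "dy": 0, "dz": 0, "twist": 0}, {"dx": 0, "dy": 0, "dz": 0, "twist": 0}, {"dx": 0, "dy": 0, "dz": 0, "twist": 0}, {"dx": 0, "dy": 0, "dz": 0, "twist": 0}, {"dx": 0, "dy": 0, "dz": 0, "twist": 0}]' --grip 0.0

```text
t: 6.95
eef_pos: [564.1, -183.6, 89.1]
tcp_rot: [3.141, 0.0, 1.752]
ft_force: [0.4, -0.3, -0.2]
opening: 0.265
```

carry_out --moves '[{"dx": 0, "dy": 0, "dz": 0, "twist": 0}, {"dx": 0, "dy": 0, "dz": 0, "twist": 0}, {"dx": 0, "dy": 0, "dz": 0, "twist": 0}, {"dx": 0, "dy": 0, "dz": 0, "twist": 0}, {"dx": 0, "dy": 0, "dz": 0, "twist": 0}]'

```text
t: 7.45
eef_pos: [563.1, -183.6, 88.8]
tcp_rot: [-3.14, -0.001, 1.753]
ft_force: [-5.3, -2.4, 3.7]
opening: 0.121
```

```bash
python3 - <<'E'
from cell import *
from h import *
s=state();i=camera_info("wrist"); p,d=read_camera("wrist"); np.savez("pics/wrist6.npz",p=p,d=d,**i); cv2.imwrite("pics/wrist6.png",p[:,:,::-1])
print(s["eef_pos"],s["tcp_rot"],s["ft_force"],s["opening"]*95.1)
E
```

```text
[ 563.09064504 -183.64141442   88.84776257] [-3.13969783e+00 -5.71664105e-04  1.75270182e+00] [-5.26302291 -2.371226    3.74540909] 11.480068659160453
```

View pics/wrist6.png

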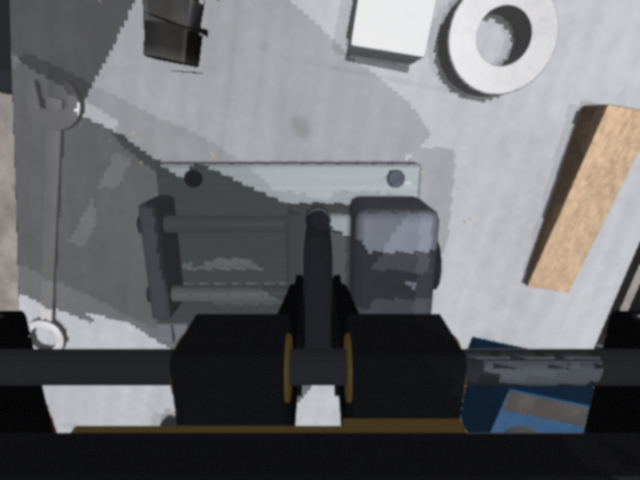

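The bar is gripped (opening 11.5 mm) and pushes back 5.8 N toward the front, so the carriage sits on its home stop. That pose, (563.09,-183.64), is my home reference. Pulling now.

carry_out --moves '[{"dx": 0, "dy": -0.008, "dz": 0, "twist": 0}, {"dx": 0, "dy": -0.016, "dz": 0, "twist": 0}, {"dx": 0, "dy": -0.024, "dz": 0, "twist": 0}, {"dx": 0, "dy": -0.03, "dz": 0, "twist": 0}, {"dx": 0, "dy": -0.034, "dz": 0, "twist": 0}]'

```text
t: 8.0
eef_pos: [531.1, -189.6, 88.9]
tcp_rot: [3.139, 0.001, 1.752]
ft_force: [7.5, 2.6, -4.1]
opening: 0.115
```

carry_out --moves '[{"dx": 0, "dy": -0.004, "dz": 0, "twist": 0}, {"dx": 0, "dy": -0.007, "dz": 0, "twist": 0}, {"dx": 0, "dy": -0.007, "dz": 0, "twist": 0}, {"dx": 0, "dy": -0.007, "dz": 0, "twist": 0}, {"dx": 0, "dy": -0.007, "dz": 0, "twist": 0}]'

```text
t: 8.5
eef_pos: [524.6, -190.8, 88.9]
tcp_rot: [3.139, 0.001, 1.752]
ft_force: [6.8, 3.3, -2.7]
opening: 0.116
```

```bash
cat > chk.py <<'E'
from cell import *
from h import *
import sys
th=np.radians(10.4); ex=np.array([np.cos(th),np.sin(th),0]); ey=np.array([-np.sin(th),np.cos(th),0])
e=[]
for n in ("scene","side"):
    s=state(); e.append(s["eef_pos"]); i=camera_info(n); p,d=read_camera(n); np.savez(f"pics/{n}{sys.argv[1]}.npz",p=p,d=d,**i)
s=state(); e.append(s["eef_pos"]); D=np.array(e)-[563.09,-183.64,88.85]
print("travel",-(D@ex),"y",D@ey,"z",D[:,2],s["ft_force"],s["qvel"].round(4),s["opening"]*95.1)
E
python3 chk.py 7; python3 - <<'E'
from h import *
o=[]
for n,(a,b,c,d) in (("scene7",(245,305,310,375)),("side7",(235,290,300,365))):
    o.append(cv2.resize(load(n)["p"][a:b,c:d],(390,int(390*(b-a)/(d-c))),interpolation=2)[:330])
h=min(x.shape[0] for x in o); cv2.imwrite("pics/c7.png",np.hstack([x[:h] for x in o])[:,:,::-1])
E
```

```text
travel [39.20619055 39.21058316 39.2018105 ] y [-0.12312206 -0.1099697  -0.13012447] z [0.03627077 0.01953516 0.02259948] [ 6.57390017  2.50022506 -3.12891979] [ 0.0001  0.0004 -0.0004  0.0007  0.0012  0.0012] 11.044193790505707
```

View pics/c7.png

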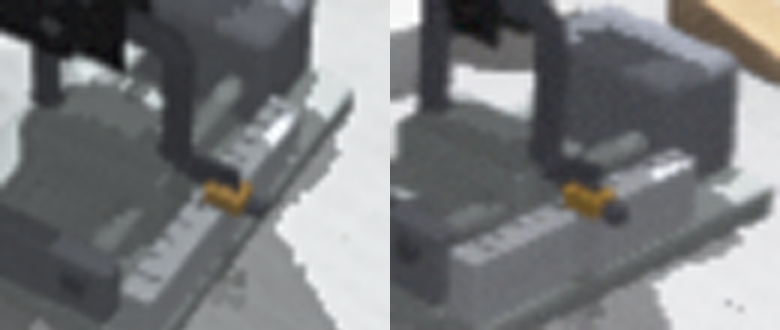

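Scene (left) and side (right) crops both show the pointer almost at the brass rider. Measured travel is 39.2 mm with 7 N pull, so 1.8 mm remains. I'll move, then check bar-in-hand slip with the wrist camera and cross-check the rider from the wrist5 picture.

carry_out --moves '[{"dx": 0, "dy": -0.0018, "dz": 0, "twist": 0}, {"dx": 0, "dy": -0.0018, "dz": 0, "twist": 0}, {"dx": 0, "dy": -0.0018, "dz": 0, "twist": 0}, {"dx": 0, "dy": -0.0018, "dz": 0, "twist": 0}]'

```text
t: 9.0
eef_pos: [522.8, -191.1, 88.9]
tcp_rot: [3.139, 0.001, 1.752]
ft_force: [7.0, 2.1, -2.5]
opening: 0.111
```

```bash
python3 chk.py 8; cat > c2.py <<'E'
from chk import *
i=camera_info("wrist"); p,d=read_camera("wrist"); np.savez("pics/wrist8.npz",p=p,d=d,**i)
# bar in hand: camera-frame x of the bar, before and after
for n in ("wrist6","wrist8"):
    z=load(n);P=cloud(z); us=[]
    for v in range(225,275,5):
        k=np.nonzero((P[v,290:350,2]>97)&(P[v,290:350,2]<116))[0]+290; us.append((k.min()+k.max())/2)
    print(n,"bar u",np.mean(us),"depth",np.median(z["d"][240:270,319]))
# rider blade and bar from wrist5/wrist4, bar home
for n,r,b in (("wrist4",(177,192,303,320),(80,145)),("wrist5",(288,312,255,278),(205,260))):
    z=load(n);P=cloud(z); Q=P[r[0]:r[1],r[2]:r[3]]; y=(Q[...,2]>54)&(Q[...,2]<61)
    uu=np.nonzero(y)[1]+r[2]; vv=np.nonzero(y)[0]+r[0]; A=onplane(z,uu.mean(),vv.mean(),57)
    U=[];B=[]
    for v in range(*b):
        k=np.nonzero((P[v,:,2]>97)&(P[v,:,2]<116)&(abs(P[v,:,0]-562)<20))[0]; U.append((k.min()+k.max())/2);B.append(ex@onplane(z,U[-1],v,105))
    print(n,len(uu),uu.mean(),"rider x",ex@A,"bar x",np.mean(B),np.std(B),"travel",np.mean(B)-ex@A)
# side views now: pointer vs rider by depth
for n in ("scene8","side8"):
    z=load(n);hsv=cv2.cvtColor(z["p"],cv2.COLOR_RGB2HSV); y=cv2.inRange(hsv,(12,120,60),(32,255,255)); k=np.nonzero(y[240:300,320:380]); print(n,"rider px",len(k[0]),k[1].mean()+320,k[0].mean()+240)
o=[]
for n,(a,b,c,d_) in (("scene8",(260,290,335,365)),("side8",(250,280,315,345))):
    o.append(cv2.resize(load(n)["p"][a:b,c:d_],(390,390),interpolation=0))
cv2.imwrite("pics/c8.png",np.hstack(o)[:,:,::-1])
E
python3 c2.py 8
```

```text
travel [40.96070441 40.96140529 40.97221018] y [-0.10391661 -0.10791961 -0.1240833 ] z [0.02085712 0.0384339  0.03667578] [ 6.15378161  2.63201454 -3.16953132] [-0.0007 -0.      0.0001  0.0005 -0.0004  0.0009] 11.42023218504388
travel [40.97221018 40.95813149 40.94077579] y [-0.1240833  -0.13255648 -0.13112954] z [0.03667578 0.02211127 0.05037185] [ 7.10127319  2.63735998 -2.5903808 ] [-0.0005  0.0002  0.0009  0.0025 -0.0003  0.0016] 11.32754444043409Traceback (most recent call last):
  File "c2.py", line 7, in <module>
    k=np.nonzero((P[v,290:350,2]>97)&(P[v,290:350,2]<116))[0]+290; us.append((k.min()+k.max())/2)
                                                                              ~~~~~^^
    return umr_minimum(a, axis, None, out, keepdims, initial, where)
ValueError: zero-size array to reduction operation minimum which has no identity
```

```bash
sed -i 's/^    for v in range(225,275,5):/    for v in range(228,272,4):/; s/^\(        k=np.nonzero((P\[v,290.*+290\);.*/\1\n        if len(k)>8: us.append((k.min()+k.max())\/2)/; s/^\(        k=np.nonzero((P\[v,:,2\].*\[0\]\); \(.*\)/\1\n        if len(k)>5: \2/' c2.py; python3 c2.py 8
```

```text
travel [40.94345185 40.98706784 40.97381209] y [-0.11902044 -0.11562386 -0.14078395] z [0.06409543 0.02996298 0.02071066] [ 6.14072236  3.09093533 -2.5973604 ] [-0.0007  0.0006 -0.0006  0.0015 -0.0014 -0.0004] 10.872204777630637
wrist6 bar u 317.22222222222223 depth 159.84062
wrist8 bar u 317.77777777777777 depth 160.16222
wrist4 30 311.5 rider x 479.4542589992253 bar x 520.9214057872205 0.13939238457281417 travel 41.46714678799515
wrist5 43 263.1162790697674 rider x 479.26863225531383 bar x 520.6519975386882 0.0805761184635943 travel 41.38336528337436
scene8 rider px 20 347.5 277.2
side8 rider px 25 332.24 267.76
```

View pics/c8.png

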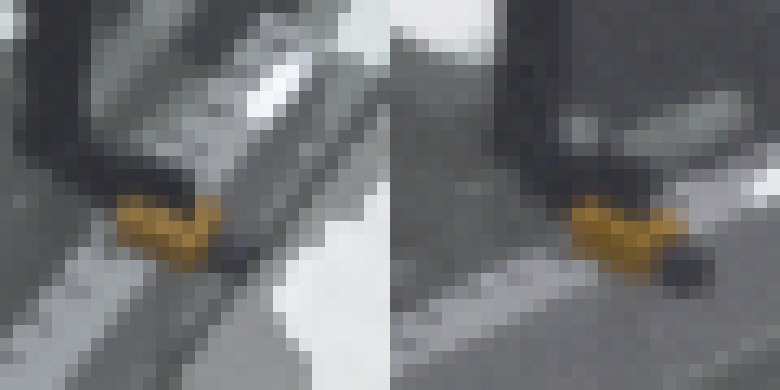

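The bar slipped only about 0.2 mm in the hand, giving an actual travel of about 40.75. All readings of the required travel average about 41.2, so I'll add 0.4 mm.

carry_out --moves '[{"dx": 0, "dy": -0.0004, "dz": 0, "twist": 0}, {"dx": 0, "dy": -0.0004, "dz": 0, "twist": 0}, {"dx": 0, "dy": -0.0004, "dz": 0, "twist": 0}, {"dx": 0, "dy": -0.0004, "dz": 0, "twist": 0}, {"dx": 0, "dy": -0.0004, "dz": 0, "twist": 0}]'

```text
t: 9.9
eef_pos: [522.5, -191.2, 88.9]
tcp_rot: [3.139, 0.001, 1.752]
ft_force: [8.0, 3.8, -3.6]
opening: 0.12
```

```bash
python3 chk.py 9 && python3 -c "
from cell import *
print(state()['t'],job_done())"
```

```text
travel [41.29500374 41.29498436 41.30422563] y [-0.11588793 -0.12915713 -0.1050649 ] z [0.03582648 0.04443206 0.03427979] [ 6.90828435  3.40308339 -3.14150193] [-0.0005  0.002   0.001   0.0001 -0.0014 -0.0002] 11.02239567092254
the job is handed in; nothing more can be done
10.0 None
```

I zeroed the readout, then pulled the carriage by its bow handle to the rider. I handed in at 10 s with the arm still and holding the handle.

- **Zero button:** I pressed it to its stop (tool tip at z = 52 mm, 21 N) and released it. Both cameras showed it back up at 58 mm. My first approach landed about 8 mm off centre and pressed the button partway, so I lifted, corrected and pressed again. The carriage was home throughout.
- **Carriage position:** The hand moved 41.3 mm from home. The last slip check, before the final 0.4 mm, showed about 0.2 mm of slip, so the carriage stands at about 41.1 mm.
- **Required travel:** My readings of the pointer-to-rider distance ranged from 40.8 to 41.5 mm and averaged about 41.2 mm, so the match should be within about half a millimetre. The scene and side views agree, but only to about 2 mm, because the hand hides the pointer from the wrist camera.
- **Force:** The pull was about 7.5 N, where the spring data give 7.7 N.
- **Other things:** I felt no contact with any of the other objects, but did not check their positions in a final picture.

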